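# Load a saliva-test cassette into the reader's corner pocket

### The arm

A 6-joint arm with a two-finger parallel gripper is mounted at the origin on the work surface. World frame = base frame: x ahead of the robot, y to its left, z up, the work surface at z = 0. Lengths are in mm, angles in rad, forces in N, time in s.
With the tool pointing down it reaches from about 325 to 925 mm from the base axis. Payload 3.1 kg.
Tool frame: the origin (TCP) lies on the centre line of the jaws, within the pads' length; the fingertips stand 25 mm ahead of it and the grasp point (between the pads) lies 6 mm ahead of it; x points along the fingers, y is the direction in which the jaws open and shut, and the axes are right-handed (so a half turn about x gives the same grasp; the last joint's range is limited). The gripper opens to 85 mm and grips with 20 to 120 N. Pads are 22 mm wide; open, the fingers measure 114 mm over their backs; the gripper's body (76 mm by 85 mm) begins 54 mm behind the grasp point. The pads swing forward as they close: fully open they stand 13 mm farther back than shut.
Start: joints at [1.188, 0.217, 1.613, -0, 1.311, -0.112], TCP at [167.17, 602.241, 256.3] pointing down, gripper open.
Joint ranges: [-2.75, 2.75], [-0.78, 2.1], [0.31, 2.55], [-1.13, 4.27], [0.13, 2.63], [-2.58, 2.58]. Speed limits (rad/s): [2.79, 2.79, 3.14, 3.14, 3.14, 3.14].

### API

Orientations are given as a unit quaternion [x, y, z, w].
In Python, from station import arm gives the robot as it stands. The module is installed in compiled form; this text tells all that it offers. Calls block until the motion is done:
- arm.reach(position, orientation): joint-space move of the TCP to a pose.
- arm.line_to(position, rotation=None, speed=150): straight line of the TCP; rotation=None keeps the orientation; speed is the mean speed in mm/s.
- arm.goto_joints(angles): joint-space move.
- arm.gripper_to(opening, grasp_force=None): finger opening in mm; grasp_force is the grip in N (None keeps the last); returns when the fingers have stopped.
- arm.wait(seconds).
- arm.ik(position, orientation): joint angles nearest the present ones, or None.
- arm.read_state(): the state.
- arm.read_camera(name): name is "scene" or "top" or "wrist"; returns a dict with "pixels" (400x640x3 uint8, blue, green, red), "fx", "fy", "cx", "cy" (pixels), "k1" (the pictures are not rectified: a ray, as slopes to the right and down, at radius r is drawn at 1 + k1 r^2 times it, then the intrinsics apply), "R" (3x3) and "t" (3): a world point X has camera coordinates R X + t. Camera axes: x right, y down, z forward; pixel columns grow to the right and rows downward; lengths in mm; the calibration is good to about 2 mm. A picture is of the moment at which its call begins. There is no depth.
A pose or a line that the arm cannot do raises arm.IKError and nothing moves.
- arm.job_done(): hands the job in, once; it reports no verdict.
The state is a dict: "clock": time; "joint_positions": joint angles; "qd": joint speeds; "effort": joint torques, N m; "tool_pos": TCP position; "ee_rot": TCP orientation; "ft_force": force on the tool from outside, world axes, zero at the start; "moment": the same for the moment, N m; "grip_width": finger opening in mm.
Only numpy, scipy, OpenCV 4.12 (cv2) and the standard library are available. Lean on these libraries where they do the work, as an engineer would, in place of code of your own. Each camera call takes 0.05 s, during which the arm holds its last target. There are 200 camera calls.

### The job

A white saliva-test cassette with a blue label lies loose on the loading shelf of the desktop reader. Without ever picking it up, use your fingertips to push it square against the reader's back rail, pin it there and drag it along the rail, nose first, until it is fully home in the corner pocket under the hood; only then press the reader's green start button all the way down, and come away. Leave everything else on the desk and shelf where it stands.

Things in the scene. Friction and masses are not known exactly. Their poses are not given: they have to be found in the camera images.
- reader: White desktop cassette reader, fixed to the desk, placed and turned anew each time. Origin on the desk top under the loading shelf; z up, y along the rail towards the corner pocket, x across the shelf towards the back rail. In its frame, mm: flat shelf top z = 16, x -93 to 73, y -150 to 150; then the housing, y 150 to 268, x -80 to 70, top z = 62, with a tilted display near x = 35, up to z = 90.
- rail_mid (a point): Point on the back rail's face, at shelf height (reader x = 55, y = 0, z = 16 mm). The straight aluminium rail is 10 mm thick, runs along reader y over the whole shelf (y -150 to 150), top 16 mm above the shelf; the cassette lies on its -x side.
- lip_end (a point): Near end of the pocket's lip, on its inner face at shelf height (reader x = 12, y = 124, z = 16 mm). The pocket is 43 mm wide: rail at x = 55, lip at x = 12 (8 thick, y 124 to 150, 16 high), end stop = housing wall at y = 150. A flared lead-in runs from here outwards to about x = 4, y = 114, same height.
- hood_edge (a point): Top edge of the hood that covers the pocket's last 21 mm (reader y 129 to 150, x -2 to 69, underside z = 33, top z = 63 mm): keep hand and fingers clear of it. The point is the middle of its edge that faces the oncoming cassette.
- pocket_home (a point): Point on the reader's shelf where the middle of the cassette's underside lies when the cassette is fully home and against the rail; reader frame x = 35, y = 95, z = 16 mm. Its axes are the reader's axes.
- cassette: The cassette to load: white plastic, blue label, 110 long, 40 wide, 12 thick, 35 to 70 g, loose on the shelf. Origin at the middle of its underside; y along its length to the nose, z up. Nose block y 10 to 55 mm, tail block y -55 to -30 (both 40 wide), waist between them 26 wide. Starts off the rail, askew up to 0.4 rad, nose roughly towards the pocket, 140 mm or more short of home.
- nose_shoulder (a point): On the cassette's side away from the rail, lower outer corner of the nose block's back face (cassette x = -20, y = 10, z = 0 mm). Behind it the waist leaves a square recess 7 deep, 40 long (y -30 to 10) and open at the top, where fingertips can press the cassette to the rail and push on this shoulder; the other side has the same.
- start (a joint): Travel of the reader's green start button, m: 0 up, 0.006 fully down; it springs back, fully down takes 5 N.
- start_top (a point): Centre of the top face of the green start button (32 mm across) on the housing's top, at reader x = -40, y = 205 mm; pressed straight down.
- dropper_centre (a point): Small white dropper bottle with orange cap, 25 mm across, 54 tall, standing loose on the reader's shelf near the pocket; point at its centre. Leave alone.
- vial_red_centre (a point): Clear sample vial with red cap, 33 mm across, 75 tall, standing loose on the desk in front of the reader; point at its centre. Leave alone.
- vial_blue_centre (a point): The same with blue cap. Leave alone.
- cup_centre (a point): Specimen cup with white lid, 68 mm across, 64 tall, standing loose on the desk in front of the reader; point at its centre. Leave alone.
- used_cassette: A used grey cassette with yellow label, same size, lying on the desk behind the reader; origin at the middle of its underside. Leave alone.
- tape: Roll of red seal tape, 72 mm across, 25 high, lying on the desk behind the reader; origin under its centre. Leave alone.
- sanitiser: Clear bottle with blue cap, 56 mm across, 150 tall, standing on the desk to the left of the reader; origin under its centre. Leave alone.
- pen: Black pen on the clipboard at the right of the desk; origin under its middle. Leave alone.
Things that resemble listed ones, but are neither listed nor needed, are in the scene too. What is shaped like the cassette but orange or purple is not meant.

How it is judged (in metres and radians):
On the way, in this order (a step that is already met when the one before it is completed fails the run):
1. the cassette is square against the rail, pinned there by the fingers, before it reaches the pocket (x of cassette in the frame of pocket_home above -0.003 m and angle between the y axis of cassette and the y axis of reader, either way round below 0.07 rad and y of cassette in the frame of pocket_home below -0.035 m and contact force between the fingers and cassette above 0.2 N), for 0.1 s.
2. the cassette is fully home in the corner pocket (y of cassette in the frame of pocket_home above -0.004 m and x of cassette in the frame of pocket_home above -0.004 m and angle between the y axis of cassette and the y axis of reader, either way round below 0.08 rad), for 0.2 s.
3. the start button is pressed all the way down (value of joint start above 0.0045 m), for 0.05 s.
At the end, for the whole second after the job is handed in: The cassette lies flat and still in the pocket, its nose within 4 mm of the end stop, its back side within 4 mm of the rail, square with it to 0.08 rad; the start button has been pressed (4.5 mm or more) after that and has sprung back (all of step 2 and angle between cassette's own z axis and vertical below 0.05 rad and linear speed of cassette below 0.01 m/s and value of joint start below 0.002 m); the robot touches nothing.
It fails at once if the cassette is lifted more than 8 mm off the shelf or pushed off it (z of cassette in the frame of pocket_home above 0.008 m or z of cassette in the frame of pocket_home below -0.006 m or angle between cassette's own z axis and vertical above 0.25 rad).
It fails at once if the start button is pressed while the cassette is not in the pocket (value of joint start above 0.004 m and y of cassette in the frame of pocket_home below -0.006 m).
It fails at once if a bystander is moved more than 15 mm (distance of any of dropper_centre, vial_red_centre, vial_blue_centre, cup_centre, used_cassette, tape, sanitiser, pen from where it was at the start of the episode above 0.015 m).
It also fails if it takes over 45 s, if anything falls off the work surface, if the arm or the gripper's body presses on something with over 40 N, if the wrist force passes 120 N, or if a joint passes its speed limit or range.

## Working session

There is one attempt and no reset: what is moved stays moved. The work goes in short steps, each a Python script; the robot and the scene stay as the last script left them, time stands still between calls to the robot, and variables do not carry over. Pictures are saved under pics/ and viewed, about 8 in all and at most 12, crops included, and the job is handed in when it is done.

```bash
mkdir -p pics
cat > h.py <<'E'
import numpy as np, cv2
from station import arm
def shot(name,fn=None):
    c=arm.read_camera(name)
    if fn: cv2.imwrite('pics/'+fn,c['pixels'])
    return c
def ray(c,uv):
    K=np.array([[c['fx'],0,c['cx']],[0,c['fy'],c['cy']],[0,0,1.]])
    d=((np.array(uv,float)-[c['cx'],c['cy']])/[c['fx'],c['fy']])
    s=d.copy()
    for _ in range(20): s=d/(1+c['k1']*(s@s))
    R=np.array(c['R']);t=np.array(c['t'])
    return -R.T@t, R.T@np.array([s[0],s[1],1.])
def onz(c,uv,z):
    o,d=ray(c,uv); return o+d*(z-o[2])/d[2]
def proj(c,X):
    p=np.array(c['R'])@np.array(X,float)+np.array(c['t']); s=p[:2]/p[2]; s=s*(1+c['k1']*(s@s))
    return s*[c['fx'],c['fy']]+[c['cx'],c['cy']]
E
python3 - <<'E'
from h import *
for n in('scene','top','wrist'):
    c=shot(n,n+'0.png'); print(n,c['fx'],c['k1'],-np.array(c['R']).T@c['t'])
s=arm.read_state();print(s['ee_rot'],s['clock'],s['grip_width'])
E
```

```text
scene 393.9378439145937 0.010777452757348743 [1263.76484702  -56.88880624  932.72736163]
top 511.032844342966 -0.04508745820026148 [ 264.34044148  -82.37151936 1424.65233615]
wrist 284.7454842879766 0.008044934808324914 [ 91.87690751 623.68180691 372.92552383]
[ 0.09480301  0.70080843 -0.09609392  0.7004612 ] 0.15 85.28572136975727
```

View pics/top0.png

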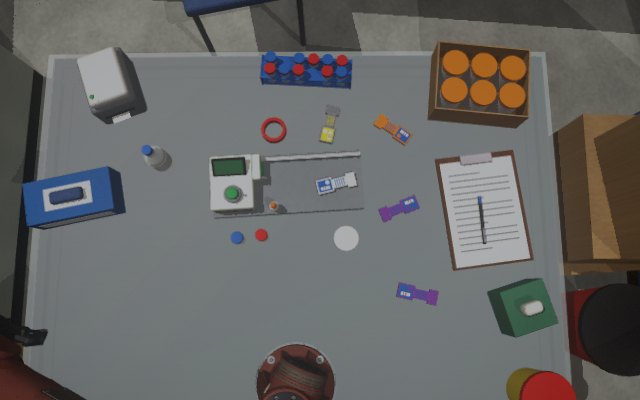

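View pics/scene0.png

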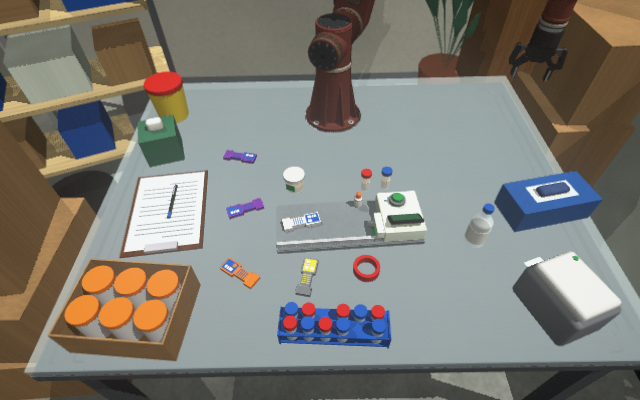

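The top view shows the reader at about (210–363, 150–217), the rail along its upper edge, and the cassette at (336,184) with its nose to the left. The dropper is at (273,205), and the green button at (232,193). I'll zoom in to get exact pixels.

Run:
```python
from h import *
im=cv2.imread('pics/top0.png')[140:225,205:370]
cv2.imwrite('pics/crop.png',cv2.resize(im,None,fx=4.8,fy=4.8,interpolation=cv2.INTER_CUBIC))
c=shot('top')
p=c['pixels'];hsv=cv2.cvtColor(p,cv2.COLOR_BGR2HSV)
for n,lo,hi in(('green',(45,80,40),(85,255,255)),('blue',(100,90,60),(130,255,255)),('orange',(5,100,100),(25,255,255))):
    m=cv2.inRange(hsv,lo,hi); m[:150]=0;m[218:]=0;m[:,:205]=0;m[:,370:]=0
    k,l,st,ce=cv2.connectedComponentsWithStats(m)
    for i in range(1,k):
        if st[i,4]>5: print(n,st[i],ce[i])
```

```text
green [214 160  29  15 357] [228.00560224 166.78431373]
green [261 163   3  13  26] [262.03846154 168.73076923]
green [226 188  12  11 106] [231.5        192.96226415]
blue [318 179  15  13  83] [324.06024096 185.01204819]
orange [270 202   6   6  26] [272.84615385 204.57692308]
```

View pics/crop.png

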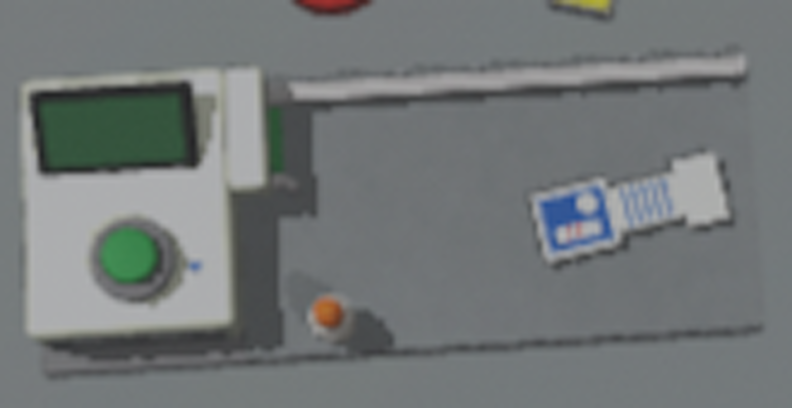

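The crop shows the rail's top strip from (290,92) to (743,66), and the button at (128,255). The cassette's nose is at about (540,228) and its tail at about (722,186). The dropper is at (327,315). I'll compute rough poses, then move the wrist camera over the shelf.

Run:
```python
from h import *
c=shot('top')
f=lambda u,v,z: onz(c,(205+(u+.5)/4.8-.5,140+(v+.5)/4.8-.5),z)
P=[((290,82),(65,None),32),((743,55),(65,-150),32)]
a=f(300,82,32);b=f(745,54,32);a2=f(300,102,32);b2=f(745,76,32)
print('railback',a,b,'front',a2,b2)
d=a-b; th=np.arctan2(-d[0],d[1]);print('yaw',th)
print('button',f(128,255,66)); print('drop',f(327,313,70))
n=np.array([f(538,192,28),f(553,264,28)]);t=np.array([f(716,153,28),f(730,222,28)]);print('nose',n,'tail',t)
cc=(n.mean(0)+t.mean(0))/2;d=n.mean(0)-t.mean(0);print('cass',cc,np.linalg.norm(d),np.arctan2(-d[0],d[1]))
print('red,blue vial',onz(c,(261,235),75),onz(c,(237,238),75),'cup',onz(c,(346,238),64))
w=arm.read_camera('wrist');s=arm.read_state()
from scipy.spatial.transform import Rotation as Ro
T=Ro.from_quat(s['ee_rot']).as_matrix();print('tool',T); o=-np.array(w['R']).T@w['t'];print('cam in tool',T.T@(o-s['tool_pos']), T.T@np.array(w['R']).T)
```

```text
railback [614.96135514  78.43744225  32.        ] [ 630.64491241 -181.59662899   32.        ] front [602.9762711   78.26167374  32.        ] [ 617.39978565 -181.37774251   32.        ]
yaw 0.06024049527895576
button [506.8413364  169.94371525  66.        ]
drop [472.67454359  57.07824528  70.        ]
nose [[549.62127486 -60.25216332  28.        ]
 [507.14162791 -68.82999185  28.        ]] tail [[ 572.32987759 -163.99434604   28.        ]
 [ 531.36912774 -171.53381468   28.        ]]
cass [ 540.11547703 -116.15257897   28.        ] 105.85715721105841 0.22355285552865897
red,blue vial [391.24739589  86.67249247  75.        ] [383.57272025 150.07558758  75.        ] cup [ 383.11986493 -138.61333451   64.        ]
tool [[-2.81954841e-04  2.67455442e-01  9.63570188e-01]
 [-7.69135254e-04  9.63569883e-01 -2.67455583e-01]
 [-9.99999664e-01 -8.16526197e-04 -6.59737837e-05]]
cam in tool [-117.65002895    0.89659636  -78.24232344] [[ 2.77854791e-04 -3.04970996e-01  9.52361599e-01]
 [ 9.99999862e-01  5.10345512e-04 -1.28327490e-04]
 [-4.46897305e-04  9.52361502e-01  3.04971096e-01]]
```

Rough reader pose: origin about (557,-36), yaw about 0.06. The button cross-check agrees to about 4 mm. Next I'll close the gripper, move over the shelf and take a wrist look.

```bash
cat >> h.py <<'E'
from scipy.spatial.transform import Rotation as Ro
def pose(O,th):
    ex=np.array([np.cos(th),np.sin(th),0]);ey=np.array([-np.sin(th),np.cos(th),0])
    q=Ro.from_matrix(np.c_[[0,0,-1.],ey,ex]).as_quat()
    W=lambda x,y,z: (np.array([O[0],O[1],0])+x*ex+y*ey+[0,0,z])
    L=lambda p: np.array([(p-[O[0],O[1],0])@ex,(p-[O[0],O[1],0])@ey,p[2]])
    return W,L,q
E
python3 - <<'E'
from h import *
W,L,q=pose((556.7,-35.8),.06)
arm.gripper_to(0,60)
arm.reach(list(W(-15,0,240)),list(q))
c=shot('wrist','w1.png')
im=c['pixels'].copy()
for r in [(55,-150,32),(55,120,32),(55,-150,16),(12,124,32),(4,114,32),(-93,-150,16),(-93,150,16),(-40,205,68),(33,129,63),(-80,150,62)]:
    u=proj(c,W(*r)); cv2.drawMarker(im,tuple(int(round(v)) for v in u),(0,0,255),cv2.MARKER_CROSS,9,1)
cv2.imwrite('pics/w1m.png',im)
s=arm.read_state();print(s['clock'],s['tool_pos'],s['grip_width'],s['ft_force'])
E
```

```text
3.7333 [541.80184108 -35.97468115 240.00826028] 0.29763623751602136 [-0.29583809 -0.01379992 -0.15258182]
```

View pics/w1m.png

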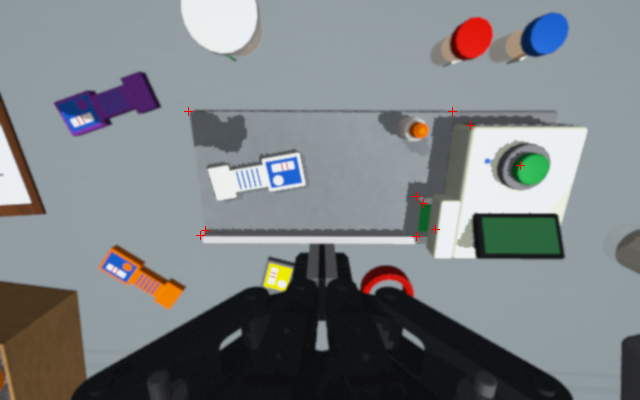

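The wrist view (image down is reader +x) shows the markers fitting the shelf corners (188,111), the rail's top edge (rows 235–243) and the housing corner (470,126), so the reader pose holds. The button at (530,168) sits off its marker at (520,165), so it must stand higher than I assumed, and I'll triangulate it. Next is the cassette at about (257,175).

Run:
```python
from h import *
W,L,q=pose((556.7,-35.8),.06)
c=shot('wrist');p=c['pixels'];hsv=cv2.cvtColor(p,cv2.COLOR_BGR2HSV)
m=cv2.inRange(hsv,(0,0,190),(180,60,255))|cv2.inRange(hsv,(100,90,60),(130,255,255))
r=np.zeros_like(m);r[140:215,195:330]=255;m&=r
m=cv2.morphologyEx(m,cv2.MORPH_CLOSE,np.ones((5,5)))
cn=max(cv2.findContours(m,0,2)[0],key=cv2.contourArea)[:,0]
P=np.array([L(onz(c,u,28))[:2] for u in cn],np.float32)
rc=cv2.minAreaRect(P);print(rc);print(cv2.boxPoints(rc))
b=hsv.copy();bm=cv2.inRange(hsv,(100,90,60),(130,255,255))&r;M=cv2.moments(bm,True);print('label',L(onz(c,(M['m10']/M['m00'],M['m01']/M['m00']),28)))
t=shot('top')
gm=cv2.inRange(hsv,(45,80,40),(85,255,255));gm[:130]=0;gm[200:]=0;gm[:,:480]=0
M=cv2.moments(gm,True);gu=(M['m10']/M['m00'],M['m01']/M['m00']);print(gu)
o1,d1=ray(c,gu);o2,d2=ray(t,(231.5,193))
A=np.c_[d1,-d2];k=np.linalg.lstsq(A,o2-o1,rcond=None)[0];print('btn',L(o1+k[0]*d1),L(o2+k[1]*d2),[L(onz(c,gu,z)).round(1) for z in(66,76,82)])
om=cv2.inRange(hsv,(5,120,120),(20,255,255));om[:110]=0;om[145:]=0;om[:,:380]=0;M=cv2.moments(om,True);print('drop',L(onz(c,(M['m10']/M['m00'],M['m01']/M['m00']),70)))
```

```text
((-18.726505279541016, -75.01668548583984), (39.35041809082031, 109.79763793945312), 10.18851089477539)
[[ -47.802364  -24.463856]
 [ -28.38055  -132.5301  ]
 [  10.349354 -125.56952 ]
 [  -9.07246   -17.503265]]
label [-23.9068983  -43.07018474  28.        ]
(529.9148264984227, 168.2155625657203)
btn [-39.7471871  205.01508212  82.02824246] [-41.18862819 205.02438986  81.75782857] [array([-36.7, 216.8,  66. ]), array([-38.6, 209.5,  76. ]), array([-39.7, 205. ,  82. ])]
drop [-75.19648734  98.06846105  70.        ]
```

The cassette is at reader (-18.7,-75), yaw +0.178, and measures 110 by 39 as it should. The button top is at (-40,205,82). I'll lower the closed fingers beside the recess and push towards the rail, watching the force.

```bash
cat >> h.py <<'E'
W,L,q=pose((556.7,-35.8),.06)
def go(x,y,z,v=100): arm.line_to(list(W(x,y,z)),speed=v)
def F():
    s=arm.read_state(); f=np.array(s['ft_force']); th=.06
    ex=np.array([np.cos(th),np.sin(th)]);ey=np.array([-np.sin(th),np.cos(th)])
    return np.array([f[:2]@ex,f[:2]@ey,f[2]]),L(np.array(s['tool_pos'])),s['clock']
E
python3 - <<'E'
from h import *
arm.reach(list(W(-60,-86,120)),list(q)); print(F())
go(-60,-86,44.5,80); f0=F();print(f0)
go(-10,-86,44.5,60); print(F())
x=-10
while x<20:
    x+=2; go(x,-86,44.5,40); f=F(); print(np.round(f[0]-f0[0],1),f[1].round(1),f[2])
    if abs(f[0][0]-f0[0][0])>4: break
c=shot('wrist','w2.png')
E
```

```text
(array([-0.00652016, -0.42635637,  1.45682017]), array([-58.9915367 , -86.07812375, 120.83907322]), 4.5)
(array([-0.24855093, -0.08637736, -0.37182238]), array([-59.43249494, -86.28622387,  45.0104445 ]), 5.5917)
(array([0.05684368, 0.49440037, 0.02482555]), array([-10.31901197, -85.89840395,  44.26584202]), 6.575)
[ 0.  -0.1  0.3] [ -8.1 -86.   44.5] 6.825
[ 0.6 -0.3  0.9] [ -5.9 -86.   44.5] 7.075
[-0.6  0.   0. ] [ -3.8 -86.   44.5] 7.325
[ 0.5  1.4 -0.2] [ -1.9 -86.   44.5] 7.575
[ 0.1 -0.8  0.3] [  0.2 -86.   44.5] 7.825
[0.  0.  0.5] [  2.3 -86.   44.6] 8.075
[ 0.6 -0.   0.8] [  4.3 -86.1  44.6] 8.325
[-0.5  0.8  0. ] [  6.3 -86.1  44.6] 8.575
[ 0.2 -0.7  0.7] [  8.3 -86.1  44.6] 8.825
[0.4 0.5 0.5] [ 10.3 -86.1  44.6] 9.075
[-2.5  0.6  1.3] [ 11.5 -85.9  44.3] 9.325
[-7.1  0.2  4.7] [ 11.7 -85.9  44.2] 9.575
```

View pics/w2.png

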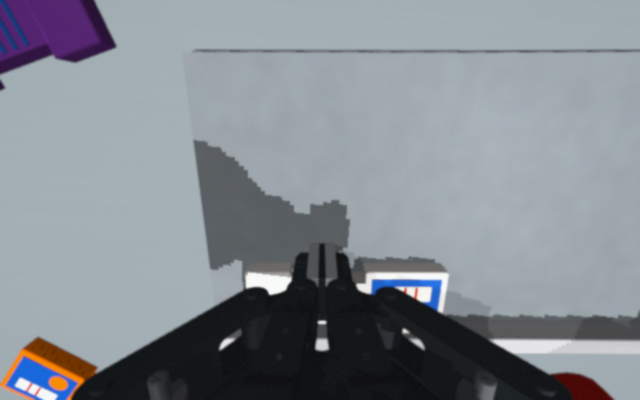

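The wrist view shows the cassette square against the rail with the fingertips (297–350) in the recess, just behind the nose shoulder at column 362. The pin force is 7 N. Next I'll drag along the rail.

Run:
```python
from h import *
X=14;y=-86
f0=F();print(f0)
while y<86:
    y=min(y+12,86); go(X,y,44.5,60); f=F(); print(y,f[0].round(1),f[1].round(1),round(f[2],2))
    if f[0][0]>-3: X+=1
    elif f[0][0]<-12: X-=1
    if f[0][1]<-15: print('stop');break
shot('wrist','w3.png')
```

```text
(array([-6.86771755,  0.79007363,  5.30267539]), array([ 11.7125486 , -85.85004461,  44.21870224]), 9.625)
-74 [-5.6 -0.9  1.4] [ 11.7 -73.8  43.7] 9.97
-62 [-5.  -0.7  1.7] [ 11.7 -61.6  43.5] 10.32
-50 [-4.7 -0.2  0.4] [ 11.8 -49.5  43.4] 10.68
-38 [-5.9 -0.3 -0.6] [ 11.8 -37.5  43.4] 11.03
-26 [-4.6  0.1 -0.2] [ 11.8 -25.5  43.4] 11.38
-14 [-4.8  0.5 -0.3] [ 11.8 -13.5  43.4] 11.72
-2 [-4.8  0.4 -0.4] [11.8 -1.5 43.4] 12.07
10 [-4.5  0.8 -0.2] [11.9 10.5 43.4] 12.43
22 [-5.2 -0.2  0.3] [11.9 22.5 43.4] 12.78
34 [-5.  -0.1 -0.9] [11.9 34.5 43.4] 13.12
46 [-5.6  1.  -0.1] [11.9 46.5 43.4] 13.47
58 [-5.5  0.2 -0.1] [11.9 58.5 43.4] 13.82
70 [-4.6 -0.5 -0.7] [12.  70.4 43.4] 14.18
82 [-4.9  0.4 -0.4] [12.1 82.4 43.5] 14.53
86 [-6.1 -1.3 -0.4] [12.1 86.  43.5] 14.78
```

View pics/w3.png

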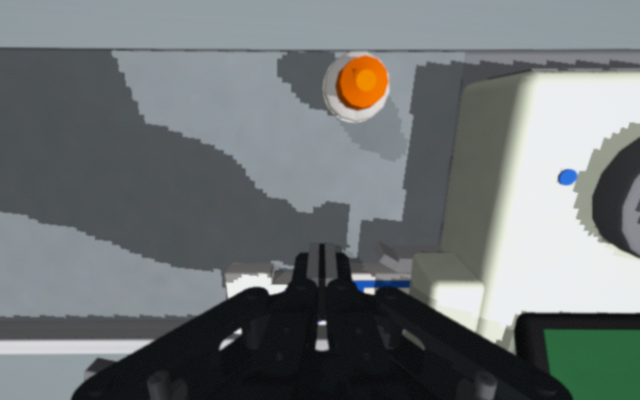

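The cassette's nose is under the hood, and the dropper at (360,85) is untouched. I'll carry on in small steps until it meets the end stop.

Run:
```python
from h import *
X=14;y=86
while y<108:
    y+=1.5; go(X,y,44.5,30); f=F(); print(y,f[0].round(1),f[1].round(1),round(f[2],2))
    if f[0][1]<-7: print('stop');break
shot('wrist','w4.png');shot('scene','s4.png')
im=cv2.imread('pics/s4.png')[180:260,265:435];cv2.imwrite('pics/s4c.png',cv2.resize(im,None,fx=4.5,fy=4.5,interpolation=cv2.INTER_CUBIC))
```

```text
87.5 [-5.3 -2.4 -0.1] [12.  87.1 43.4] 15.07
89.0 [-5.5 -1.8 -0.9] [12.  88.5 43.4] 15.32
90.5 [-6.1 -2.2 -0.3] [12.  89.9 43.4] 15.57
92.0 [-5.3 -2.9 -0.7] [12.  91.4 43.4] 15.82
93.5 [-4.6 -3.2 -0.3] [12.  92.9 43.4] 16.07
95.0 [-5.2 -3.8 -1.1] [12.  94.  43.5] 16.32
96.5 [-4.7 -7.4 -0.9] [12.1 94.5 43.5] 16.57
stop
```

View pics/w4.png

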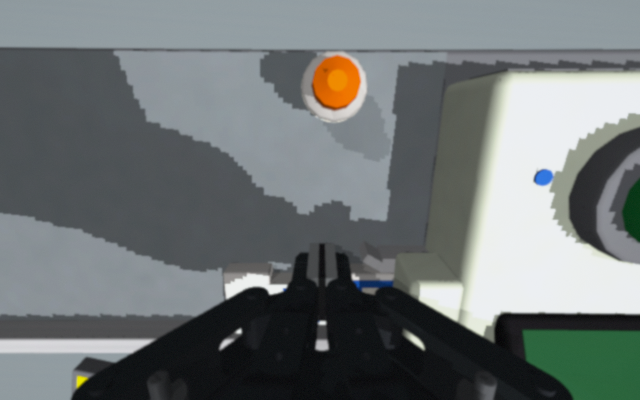

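The stop may be the end wall. I'll check the tail edge against y = 40, with the hood edge (y = 129) as a reference, then push a little harder.

Run:
```python
from h import *
def look():
    c=shot('wrist');g=c['pixels'].astype(float).mean(2)
    row=g[276:284].mean(0); d=np.diff(row); u=200+np.argmax(d[200:245])+.5
    row=g[262:280].mean(0); d=np.diff(row); h=385+np.argmax(d[385:415])+.5
    r2=g[150:200].mean(0)
    print('tail',u,L(onz(c,(u,280),28)).round(1),'hood',h,L(onz(c,(h,270),63)).round(1))
look()
for y in(98,99.5,101):
    go(14,y,44.5,30); f=F(); print(y,f[0].round(1),f[1].round(1))
look()
```

```text
tail 234.5 [20.7 48.5 28. ] hood 403.5 [ -6.5 127.6  63. ]
98 [ -6.1 -11.4   0.4] [12.1 94.9 43.5]
99.5 [ -6.7 -13.4  -0.5] [12.1 95.2 43.5]
101 [ -6.7 -17.1   1. ] [12.1 95.5 43.6]
tail 236.5 [21.  50.4 28. ] hood 401.5 [ -6.6 127.9  63. ]
```

Hard contact: the force rises while the motion nearly stops. The edge picks on the tail aren't reliable because of occlusion, so I'll back off cleanly and look from above.

Run:
```python
from h import *
go(14,95.5,44.5,30); print(F()); go(11,95,44.5,30); go(-18,94,44.5,60); go(-30,94,150,150); go(-25,60,220,200)
f=F();print(f)
c=shot('wrist','w5.png')
im=c['pixels'].copy()
for r in [(55,40,28),(15,40,28),(22,65,28),(15,105,28),(15,65,28),(55,0,32),(-2,129,63)]:
    u=proj(c,W(*r)); cv2.drawMarker(im,tuple(int(round(v)) for v in u),(0,0,255),cv2.MARKER_CROSS,5,1)
u=proj(c,W(30,90,28)).astype(int);print(u)
im=im[max(0,u[1]-75):u[1]+75,u[0]-100:u[0]+100]
cv2.imwrite('pics/w5m.png',cv2.resize(im,None,fx=4,fy=4,interpolation=cv2.INTER_CUBIC))
```

```text
(array([-4.54527905, -4.83610761,  0.85980105]), array([12.04260622, 94.08837779, 43.479091  ]), 17.8583)
(array([ 0.5060645 , -0.36412467, -1.00699723]), array([-25.6477337 ,  60.15261257, 218.78595962]), 20.1417)
[345 230]
```

View pics/w5m.png

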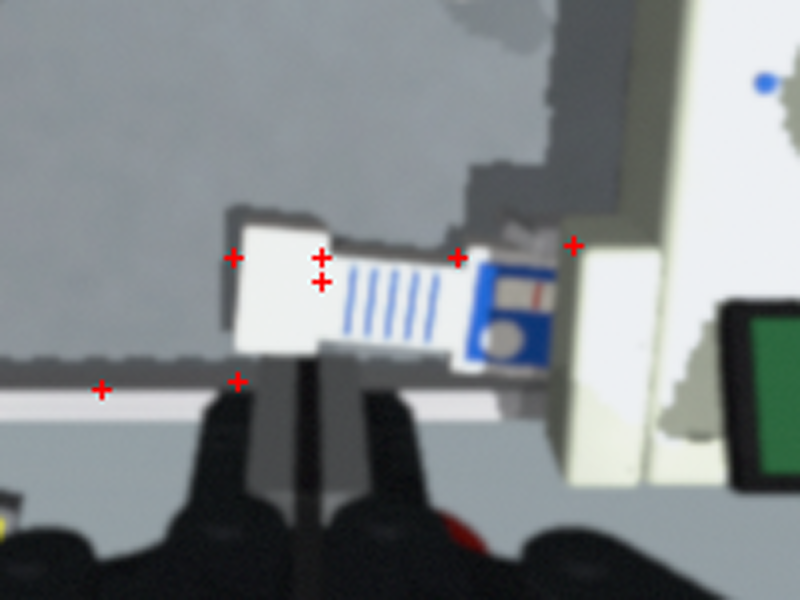

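The cassette is skewed by about 0.11 rad: its tail is about 8 mm off the rail, because the hard push on the shoulder turned it in the pocket's slack. To fix it I'll press at the waist towards the rail, then nudge the tail's end face along y in line with its centre, then press once more.

```bash
cat >> h.py <<'E'
def press(y,x0,x1,lim=6):
    b=F()[0]
    x=x0
    while x<x1:
        x+=2; go(x,y,44.5,60); f=F()
        if f[0][0]-b[0]<-lim: break
    print('press',x,(f[0]-b).round(1),f[1].round(1),round(f[2],2))
E
python3 - <<'E'
from h import *
go(-20,79,120,200); go(-20,79,44.5,100); go(-2,79,44.5,80); press(79,-2,16)
go(-20,79,44.5,80); go(-20,79,75,150); go(35,14,75,200); go(35,14,44.5,100)
b=F()[0]; y=18; go(35,y,44.5,60)
while y<36:
    y+=1.5; go(35,y,44.5,40); f=F()
    if f[0][1]-b[1]<-4: break
print('tail',y,(f[0]-b).round(1),f[1].round(1),f[2])
go(35,14,44.5,60); go(35,14,75,150); go(-20,79,75,200); go(-20,79,44.5,100); go(0,79,44.5,80); press(79,0,16)
go(-20,79,44.5,80); go(-25,60,220,200)
c=shot('wrist','w6.png')
im=c['pixels'].copy()
for r in [(55,40,28),(15,40,28),(22,65,28),(15,105,28),(15,65,28),(55,0,32),(-2,129,63)]:
    u=proj(c,W(*r)); cv2.drawMarker(im,tuple(int(round(v)) for v in u),(0,0,255),cv2.MARKER_CROSS,5,1)
im=im[155:305,245:445];print(F())
cv2.imwrite('pics/w6m.png',cv2.resize(im,None,fx=4,fy=4,interpolation=cv2.INTER_CUBIC))
E
```

```text
press 14 [-6.9 -2.1  4. ] [12.  79.1 44.1] 24.13
tail 30.0 [ 0.4 -4.3 -0.5] [35.1 29.2 44.5] 28.3417
press 16 [-7.3  0.3  7.4] [12.1 79.1 43.7] 32.54
(array([ 0.43010515,  0.07013447, -0.27614182]), array([-26.14683753,  60.2605752 , 218.11123048]), 34.225)
```

View pics/w6m.png

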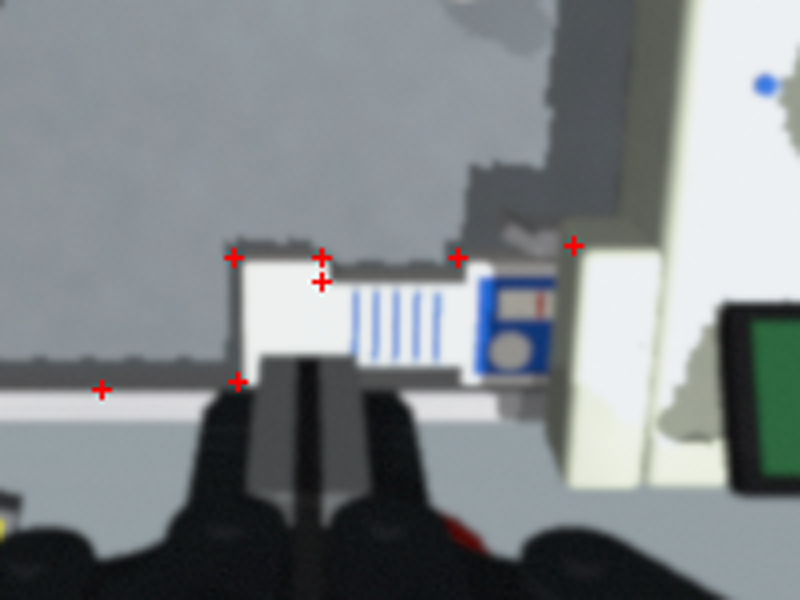

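The cassette is now square against the rail and home: all its corners are within about 2 mm of the predicted points, shifted towards the stop side. Next I'll press the button.

Run:
```python
from h import *
go(-40,205,135,200); go(-40,205,109,120); b=F();print(b)
z=106
while z>90:
    z-=2; go(-40,205,z,50); f=F(); print(z,(f[0]-b[0]).round(1),f[1].round(1),round(f[2],2))
    if f[1][2]<100.6 and f[0][2]-b[0][2]>7 or f[0][2]-b[0][2]>25: break
arm.wait(.1); go(-40,205,125,120); go(-60,190,170,200); print(F())
c=shot('top'); im=c['pixels'][140:250,205:370]; cv2.imwrite('pics/end.png',cv2.resize(im,None,fx=4.5,fy=4.5))
```

```text
(array([-0.79373366, -0.81513587,  2.1780413 ]), array([-40.1908331 , 204.18666944, 109.08453738]), 35.5833)
104 [ 1.4 -0.3  1.2] [-38.8 204.7 105.1] 35.83
102 [ 1.3 -1.4  2.5] [-38.8 204.8 103.1] 36.08
100 [-3.3 -2.1 12.8] [-38.7 204.8 102.9] 36.33
98 [-8.1 -3.2 23.1] [-38.6 204.8 102.7] 36.58
96 [-11.3  -3.9  32.7] [-38.5 204.8 102.5] 36.83
(array([-0.38752537, -0.21914325, -0.60049998]), array([-60.18439777, 190.03136774, 169.19688199]), 37.7333)
```

View pics/end.png

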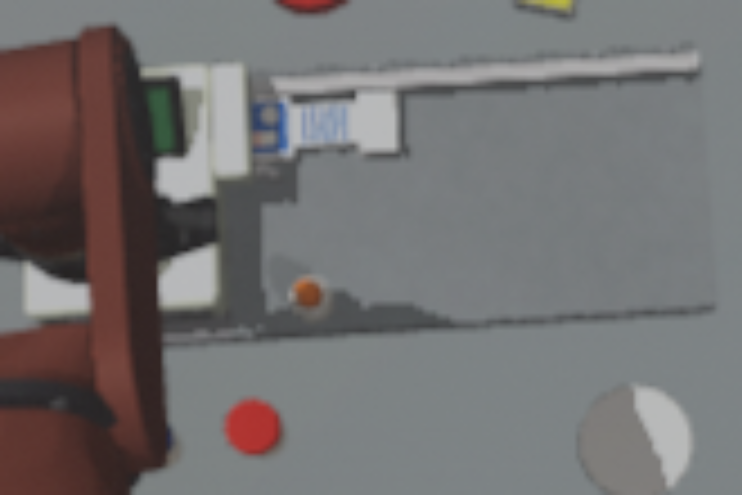

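The final top view shows the cassette square against the rail at (250–400, 120), with its nose under the hood. The dropper (308,293), red vial and cup stand where they were, and the hand is clear. Handing in.

```bash
python3 -c "
from h import *
arm.job_done(); print(arm.read_state()['clock'])"
```

```text
the job is handed in; nothing more can be done
the job is handed in; nothing more can be done
```

The cassette is home in the pocket, the start button has been pressed, and the job was handed in at about 38 s of the 45 s allowed; no verdict is reported.

- **Loading:** With closed fingertips in the waist recess, I pushed the cassette square to the rail, pinned it with about 5–7 N and dragged it along the rail to the end stop.
- **Correction:** My extra push at the end stop (up to 17 N on the shoulder) left the cassette skewed by about 0.11 rad in the pocket. I pressed it square again, nudged the tail end to the stop with 4 N, and pressed it once more.
- **Cassette check:** In the next wrist view it was square, against the rail, and within about 2 mm of the predicted home position.
- **Button:** I then pressed the button to a hard stop. The fingertips travelled about 6 mm and the force reached about 33 N. That it was fully down is inferred from force and travel, since the joint can't be read directly.
- **Final view:** The cassette was still in place, and the dropper, red vial and cup were where they stood. The arm hid the button and part of the housing, so I did not see the button spring back. The bystanders outside that crop or behind the arm were not re-checked.
- **Unreliable reading:** One mid-run check of the tail edge gave 48–50 mm where 40 was expected. I put it down to the fingers blocking the view and discarded it; part of the difference may have been the skew.

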